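# Size a rack collar on the stepped cone gauge

## Robot

A 7-joint arm with a two-finger parallel gripper is mounted at the origin on the work surface. World frame = base frame: x ahead of the robot, y to its left, z up, the work surface at z = 0. Lengths are in m, angles in rad, forces in N, time in s.
With the tool pointing down it reaches from about 0.35 to 0.9 m from the base axis. Payload 19.9 kg.
Tool frame: the origin (TCP) lies midway between the tips of the shut fingers; the grasp point (between the pads) lies 19 mm behind it (robot.grip_point_offset is the distance from the TCP to the grasp point, in m); z points along the fingers, y is the direction in which the jaws open and shut (so a half turn about z gives the same grasp; the last joint's range is limited). The gripper opens to 94 mm and grips with 3 to 60 N. Pads are 16 mm wide; open, the fingers measure 119 mm over their backs; the gripper's body (75 mm by 177 mm) begins 78 mm behind the grasp point.
Start: joints at [-1.298, 0.417, -0.01, 1.614, 0.005, 1.111, -0.053], TCP at [0.194, 0.594, 0.205] pointing down, gripper open.
Joint ranges: [-2.81, 2.81], [-0.39, 2.02], [-1.27, 1.25], [0.06, 2.57], [-1.19, 4.33], [0.19, 2], [-2.82, 2.82]. Speed limits (rad/s): [1.89, 1.89, 2.39, 2.39, 3.01, 3.01, 3.01].

## Interface

Orientations are given as a unit quaternion [x, y, z, w].
In Python, from station import status, eyes, robot, finder gives the robot as it stands. The module is installed in compiled form; this text tells all that it offers.
- The arm moves only by the shell command python3 -m jog 'ROWS' [FORCE]. ROWS is a JSON object of lists of equal length, an entry for each row: "offset": the shift along the tool's x, y, z in cm, a list of three; "yaw": the turn about the tool's z in degrees; "hand": the closure in counts, from 0 (fully open) to 255 (shut). A call has 1 to 5 rows; each row shifts and turns the commanded pose from where the row before left it, along the tool's axes as they then stand; what a row does not reach is not made up. A row lasts 1/8 s, in which the tool goes at most 62.5 mm and 10.7 degrees, less where a joint would pass 70% of its speed; a pose out of reach is approached as far as the arm can. A call is refused whole if a number of a shift passes 6.25 or a number of a turn 10.7, either way. A call with a gripper value outside its range is refused whole. The fingers move at their own pace and stop on an object; FORCE is the grip in N (left out, the last holds). Time passes only in rows, so rows that do not move let the fingers close. It gives the time, the measured TCP pose, the force and the opening at its end, in the units of the state.
- status.observe(): the state, without advancing time (a new reading comes with each control period).
- eyes.grab_frame(name): name is "scene" or "top"; returns (picture, depth): 420x560x3 uint8, blue, green, red; 420x560 float32, m along the optical axis (not along the pixel's ray), 0 where there is no reading.
- eyes.calibration(name): a dict with "intrinsics" (3x3 intrinsics, pixels), "R" (3x3) and "t" (3): a world point X has camera coordinates R X + t. Camera axes: x right, y down, z forward; pixel columns grow to the right and rows downward; lengths in m; the calibration is good to about 2 mm. A picture is of the moment at which its call begins. calibration takes no time and is no camera call.
- robot.finish_job(): hands the job in, once; it reports no verdict.
Trained networks look in the newest picture that a camera, given by its name, has taken for a name from the list of things; names that differ only in an ending like _2 or _b are one class to them, and where a whole thing is asked for, a point or a joint stands for the part that bears it (a point fixed in the world has none). Each returns a list of dicts, best first, with "confidence" (0 to 1); they miss things now and then, are a little off and sometimes report something else, mostly with a low value. They report only what shows in the picture. A call takes as long as a camera call. They do not tell look-alikes from the thing itself.
- finder.recognise(query, camera): "at" ([x, y, z] in m, in the coordinates of the camera as it stood for that picture, good to about 4 mm: the middle of the surface that is visible of it).
- finder.masks_of(query, camera): "region" (420x560 bool, what is visible of it).
- finder.mark_of(query, camera): "at" ([x, y, z] in m, in the coordinates of the camera as it stood for that picture, good to about 4 mm: a listed point, or the origin of a listed thing).
The state is a dict: "time": time; "q": joint angles; "joint_velocities": joint speeds; "effort": joint torques, N m; "position": TCP position; "tcp_rot": TCP orientation; "contact_force": force on the tool from outside, world axes, zero at the start; "ft_torque": the same for the moment, N m; "grip_width": finger opening in m.
Only numpy, scipy, OpenCV 4.12 (cv2) and the standard library are available. Lean on these libraries where they do the work, as an engineer would, in place of code of your own. Each camera call takes 0.05 s, during which the arm holds its last target.

## Task

Take the collar that lies on the blue mat, put it over the stepped cone of the gauge and press it down, past the click of the spring balls, until it stops fully home and level on its coloured step under a steady push of about 12 N; do not push it much harder. Then slide the gauge's black pointer to the patch of the same colour as the step on which the collar stopped. Leave the collar on the cone, and leave the spare collars and the bottle alone.

Things in the scene. Friction and masses are not known exactly. Their poses are not given: they have to be found in the camera images.
- cone: The gauge's rigid upright stepped cone, on a grey plate. Origin: on its axis at its foot, on the plate's top (12 to 22 mm above the table); z up. From the foot: red step (lowest, 50 mm across at the foot), yellow, green, steel tip. Each step tapers slightly and ends above in a 45 degree shoulder, where one size of collar stops. A push on it of more than 20 N, with the collar or otherwise, may spoil it (the limit is 27 N, the spring balls' grip of about 9 N counted in).
- cone_tip (a point): Top of the cone's steel tip, on the axis, 76 mm above the cone's foot. The tip's end is 8 mm across and widens to 26 mm at 23 mm below this point.
- step_red (a point): On the axis at the red shoulder, 22 mm above the cone's foot: the lower rim of the collar with the 44 mm bore is here when home (within 2 mm). A collar over 3 mm high is not home.
- step_yellow (a point): The same for the yellow shoulder, 37 mm above the cone's foot: the 36 mm bore stops here.
- step_green (a point): The same for the green shoulder, 52 mm above the cone's foot: the 28 mm bore stops here. Three spring balls stand out of the cone 6 mm above each of the three shoulders: a collar let go on the cone hangs on them leaning, 4 to 8 mm too high; a push of roughly 5 to 10 N takes it past with a click, then it meets the rigid shoulder.
- gauge: Grey plate of the gauge, 205 x 190 mm, fixed on the table; its top is 12 to 22 mm above the table, different each time. Origin on the cone's axis, 12 mm below the plate's top; x points from the pointer's track to the cone, y along the track, z up. The plate reaches 140 mm from the axis on the -x side and 65 mm on the +x side.
- pointer (a joint): Travel of the black pointer along its track in the gauge's +y direction (m), 0 to 0.125, stays where left (about 1.5 N to move). It starts near 0, its parked end. Coloured patches, each 20 mm wide along y, lie beside the track: the red is centred at 0.035, the yellow at 0.070, the green at 0.105; the pointer is right when its middle is on the patch.
- pointer_mid (a point): Centre of the pointer's upright black grip: 14 mm (x of the gauge) by 24 mm (along the track) by 36 mm tall, its top 18 mm above this point, its foot 18 mm below it, 2 mm above the plate. The track runs 112 mm on the -x side of the cone's axis.
- collar_a_mid (a point): White plastic ring, standing flat on a mat at the start: outside diameter 58 mm, height 22 mm, mass about 70 g, open straight bore, both ends alike. The point is its centre (on the axis, half-way up); z along the axis. The three collars are alike outside; their bores are 28, 36 and 44 mm, one each, and this list does not tell which collar has which.
- collar_b_mid (a point): As collar_a_mid, another collar.
- collar_c_mid (a point): As collar_a_mid, another collar.
- check_spot (a point): Centre of the top of the fixed blue mat, 110 mm square, 3 mm thick; the collar to be sized lies on it.
- spare_near (a point): Place of one spare collar on the fixed black mat (180 x 90 x 3 mm), on the mat's top.
- spare_far (a point): Place of the other spare collar on the black mat, on the mat's top, 90 mm from spare_near.
- drink_mid (a point): Closed dark bottle with red cap, 60 mm across, 150 mm tall, loose; the point is half-way up. Leave alone.
Things that resemble listed ones, but are neither listed nor needed, are in the scene too. Leave any red look-alike of the part that bears collar_a_mid alone.

How it is judged:
By the outcome, as a careful person would: the job done as asked, in the order asked, and still so for the second after the job is handed in, with the robot touching nothing.
It also fails if it takes over 58 s, if anything falls off the work surface, if the arm or the gripper's body presses on something with over 40 N, if the wrist force passes 120 N, or if a joint passes its speed limit or range.

## Working session

There is one attempt and no reset: what is moved stays moved. The work goes in short steps, Python scripts to look and compute and a shell command to move; the robot and the scene stay as the last step left them, time stands still between calls to the robot, and variables do not carry over. Pictures are saved under pics/ and viewed, and the job is handed in when it is done.

```bash
mkdir -p pics; python3 - <<'E'
from station import status, eyes, robot, finder
import cv2, numpy as np
s=status.observe()
for k in s: print(k,s[k])
print(robot.grip_point_offset)
for n in ("scene","top"):
    p,d=eyes.grab_frame(n); cv2.imwrite(f"pics/{n}0.png",p); np.save(f"{n}0.npy",d)
    c=eyes.calibration(n); print(n,c)
E
```

```text
time 0.0
q [-1.29751372  0.41796162 -0.01033195  1.61417917  0.00467829  1.11068715
 -0.05301695]
joint_velocities [ 0.00226195  0.00075963 -0.00047578 -0.0006656   0.00088634 -0.00189031
 -0.0005897 ]
effort [ 1.57377588e-03 -8.51219130e+01  6.39397055e-01 -4.25968087e+01
 -4.88792325e-02  1.88320444e-02  3.81552138e-05]
position [0.19337843 0.59393323 0.20483075]
tcp_rot [ 1.56738245e-01  9.87639993e-01 -6.02033299e-04 -6.52827315e-05]
contact_force [ 0.42050887 -0.70058378 -0.2421738 ]
ft_torque [0.02436903 0.01776296 0.02261808]
grip_width 0.09394129510660487
0.0188
scene {'intrinsics': array([[505.25832673,   0.        , 279.07620412],
       [  0.        , 505.25832673, 207.81525224],
       [  0.        ,   0.        ,   1.        ]]), 'R': array([[ 0.80350101,  0.59528127, -0.00513193],
       [ 0.3323925 , -0.4557764 , -0.82570158],
       [-0.49386369,  0.66174624, -0.56408383]]), 't': array([-0.45463832, -0.11597909,  1.42458749])}
top {'intrinsics': array([[398.66326089,   0.        , 281.21851153],
       [  0.        , 398.66326089, 213.0628958 ],
       [  0.        ,   0.        ,   1.        ]]), 'R': array([[-0.00531905, -0.99988535, -0.01417755],
       [-0.9928494 ,  0.00697135, -0.11916989],
       [ 0.11925506,  0.0134423 , -0.99277265]]), 't': array([0.02397879, 0.54360756, 0.88518303])}
```

View pics/scene0.png

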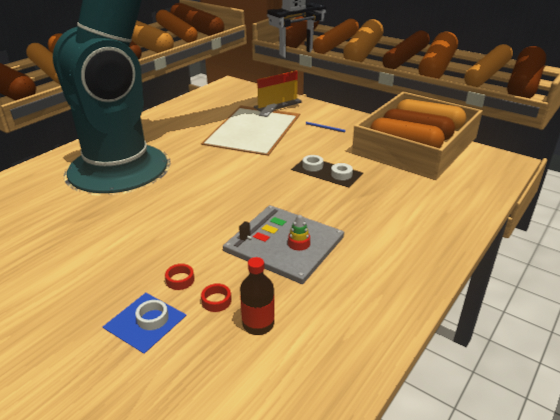

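View pics/top0.png

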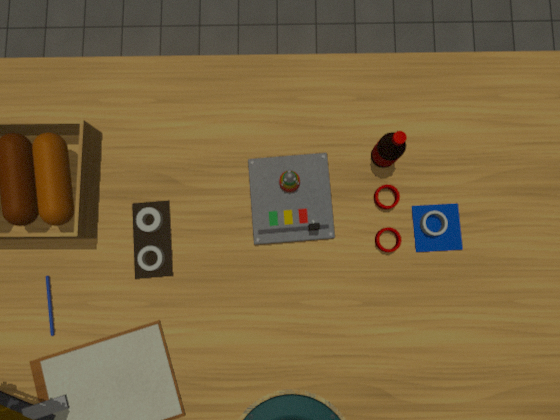

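The top view shows the collar on the blue mat at (434,223), the spares on the black mat at (148,219) and (150,258), and red look-alikes at (386,197) and (387,240). The cone is at (290,181) and the pointer at (314,227). Next I measure these.

```bash
cat > h.py <<'E'
import numpy as np, cv2
from station import status, eyes, robot, finder
def w(c,p): # camera->world
    return np.asarray(c["R"]).T@(np.asarray(p)-c["t"])
def cloud(n,d):
    c=eyes.calibration(n);K=c["intrinsics"]
    v,u=np.mgrid[:d.shape[0],:d.shape[1]]
    P=np.stack([(u-K[0,2])/K[0,0]*d,(v-K[1,2])/K[1,1]*d,d],-1)
    return (P-c["t"])@c["R"]
def pix(n,X):
    c=eyes.calibration(n);q=c["intrinsics"]@(c["R"]@np.asarray(X)+c["t"]);return q[:2]/q[2]
E
python3 - <<'E'
from h import *
np.set_printoptions(precision=4,suppress=True)
for n in ("top","scene"):
    c=eyes.calibration(n)
    for q in ("collar_a_mid","cone_tip","cone","pointer_mid","check_spot","gauge"):
        for r in finder.mark_of(q,n)[:4]: print(n,q,round(r["confidence"],2),w(c,r["at"]))
for n in("top","scene"):
    d=np.load(n+"0.npy");P=cloud(n,d)
    p=cv2.imread(f"pics/{n}0.png").astype(int)
    X,Y,Z=P[...,0],P[...,1],P[...,2]
    if n=="top":
        box=lambda u0,u1,v0,v1:(slice(v0,v1),slice(u0,u1))
        for nm,b in dict(collar=box(412,462,203,252),plate=box(255,330,160,240),ptr=box(300,328,215,240),cone=box(275,305,165,200)).items():
            q=P[b].reshape(-1,3); ok=d[b].ravel()>0; q=q[ok]
            print(nm,np.percentile(q[:,2],[1,10,50,90,99]))
        # collar top ring
    m=(Z>0.016)&(Z<0.04)&(d>0)
    x0,y0=(w(eyes.calibration("top"),[0,0,0])[:2])
    g=(p.min(-1)>110)&(p.max(-1)-p.min(-1)<60)&m&(X>0.3)&(X<0.62)&(Y<-0.2)
    q=P[g]
    if len(q):
        print(n,"white",len(q),q.min(0),q.max(0),q.mean(0)); (cx,cy),r=cv2.minEnclosingCircle(q[:,:2].astype(np.float32));print(cx,cy,r)
    dark=(p.max(-1)<40)&(Z>0.03)&(Z<0.08)&(abs(Y+0.06)<.08)&(X>0.4)&(X<.55)&(d>0)
    q=P[dark]
    if len(q): print(n,"dark",len(q),q.min(0),q.max(0),np.median(q,0))
E
python3 - <<'E'
import cv2
a=cv2.imread('pics/top0.png');s=cv2.imread('pics/scene0.png')
x=cv2.resize(a[180:260,360:470],None,fx=3.6,fy=3.6,interpolation=2);y=cv2.resize(s[265:355,95:205],None,fx=3.6,fy=3.2,interpolation=2)
cv2.imwrite('pics/crop1.png',cv2.hconcat([x,y[:x.shape[0]]]))
E
```

```text
top collar_a_mid 0.89 [ 0.5212 -0.3275  0.0126]
top collar_a_mid 0.77 [ 0.5841 -0.2294  0.0103]
top collar_a_mid 0.5 [ 0.4884 -0.2243  0.013 ]
top cone_tip 0.57 [ 0.6214 -0.0022  0.0974]
top cone 0.73 [0.6257 0.0038 0.0124]
top pointer_mid 0.56 [ 0.5114 -0.0517  0.0377]
top check_spot 0.96 [ 0.5109 -0.3469 -0.0036]
top gauge 0.77 [0.6195 0.0023 0.0042]
top gauge 0.37 [0.5343 0.3294 0.0126]
scene collar_a_mid 0.9 [ 0.4818 -0.2281  0.0064]
scene collar_a_mid 0.64 [ 0.5208 -0.3335  0.0101]
scene collar_a_mid 0.63 [ 0.5853 -0.2311  0.0115]
scene cone_tip 0.96 [0.6171 0.0013 0.0907]
scene cone_tip 0.62 [0.6164 0.0004 0.0538]
scene cone 0.58 [0.6164 0.0013 0.0155]
scene pointer_mid 0.58 [ 0.5098 -0.0563  0.0386]
scene pointer_mid 0.32 [ 0.5111 -0.3504  0.004 ]
scene check_spot 0.8 [ 0.5068 -0.3496  0.0005]
scene gauge 0.82 [0.6196 0.0003 0.0025]
collar [-0.0016  0.0007  0.0034  0.0186  0.0271]
plate [0.0124 0.0146 0.0169 0.0201 0.079 ]
ptr [0.0123 0.0145 0.0172 0.0442 0.0562]
cone [0.0129 0.0148 0.0178 0.0702 0.0907]
top white 146 [ 0.4937 -0.361   0.0187] [ 0.5474 -0.3051  0.0301] [ 0.5196 -0.332   0.0254]
0.5197868347167969 -0.33303001523017883 0.02805088274180889
top dark 54 [ 0.5043 -0.0638  0.0318] [ 0.5162 -0.0416  0.0611] [ 0.5104 -0.0515  0.0545]
scene white 329 [ 0.4913 -0.3634  0.016 ] [ 0.5494 -0.3062  0.0285] [ 0.5214 -0.3358  0.0232]
0.5209305882453918 -0.3348022699356079 0.029854273423552513
```

View pics/crop1.png

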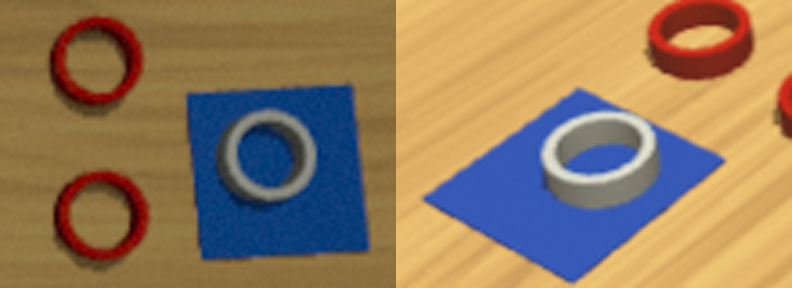

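```bash
python3 - <<'E'
from h import *
np.set_printoptions(precision=4,suppress=True)
for n in("top","scene"):
    d=np.load(n+"0.npy");P=cloud(n,d)
    p=cv2.imread(f"pics/{n}0.png"); h=cv2.cvtColor(p,cv2.COLOR_BGR2HSV)
    X,Y,Z=P[...,0],P[...,1],P[...,2]
    near=(abs(X-.58)<.13)&(abs(Y)<.125)&(d>0)
    pl=near&(Z>0.009)&(Z<.03)&(h[...,1]<60)
    q=P[pl]; print(n,"plate z",np.median(q[:,2]),len(q),"minrect",cv2.minAreaRect(q[:,:2].astype(np.float32)*1000))
    for nm,lo,hi in(("red",-8,8),("yel",22,34),("grn",45,80)):
        hh=h[...,0].astype(int); hh=np.where(hh>150,hh-180,hh)
        m=near&(hh>=lo)&(hh<=hi)&(h[...,1]>120)&(h[...,2]>50)
        a=m&(X<.575); b=m&(X>.58)
        print(n,nm,"patch",a.sum(),np.median(P[a],0) if a.any() else 0,P[a].min(0),P[a].max(0),"cone",b.sum(),P[b].min(0) ,P[b].max(0))
    b=near&(X>.58)&(Z>.03)
    for z0 in(.035,.05,.065,.08):
        k=b&(abs(Z-z0)<.006)
        if k.any(): print("cone z",z0,k.sum(),P[k].min(0),P[k].max(0))
    k=near&(X<.55)&(Z>.045)&(Z<.07); print("ptr top",k.sum(),P[k].mean(0),P[k].min(0),P[k].max(0))
E
python3 - <<'E'
import cv2
a=cv2.imread('pics/top0.png');s=cv2.imread('pics/scene0.png')
x=cv2.resize(a[145:250,240:345],(400,400),interpolation=2);y=cv2.resize(s[200:285,220:350],(400*130//85,400),interpolation=2)
cv2.imwrite('pics/crop2.png',cv2.hconcat([x,y])[:, :800])
E
```

```text
top plate z 0.016644358184087382 5873 minrect ((582.8052368164062, -1.1023941040039062), (204.4861602783203, 187.97164916992188), 4.1981201171875)
top red patch 123 [ 0.5385 -0.0299  0.0175] [ 0.5215 -0.0394  0.0125] [ 0.5573 -0.0185  0.023 ] cone 69 [ 0.5953 -0.0211  0.0168] [0.6407 0.0257 0.0465]
top yel patch 134 [0.536  0.0051 0.0173] [ 0.4592 -0.1235 -0.0025] [0.5533 0.0266 0.0213] cone 56 [ 0.6004 -0.0159  0.0002] [0.6383 0.1224 0.069 ]
top grn patch 101 [0.5341 0.0401 0.0176] [0.5178 0.0308 0.0135] [0.5484 0.0496 0.0213] cone 17 [ 0.6044 -0.0111  0.0647] [0.6248 0.0157 0.0706]
cone z 0.035 65 [ 0.5953 -0.0211  0.031 ] [0.6412 0.023  0.0409]
cone z 0.05 75 [ 0.599  -0.0183  0.0443] [0.6385 0.0206 0.056 ]
cone z 0.065 75 [ 0.6035 -0.0156  0.0594] [0.6384 0.0159 0.0709]
cone z 0.08 61 [ 0.6094 -0.0108  0.0743] [0.6325 0.0135 0.0859]
ptr top 69 [ 0.5109 -0.0535  0.0541] [ 0.5045 -0.0643  0.0465] [ 0.5184 -0.0416  0.0611]
scene plate z 0.015212740706022618 3818 minrect ((583.7868041992188, -4.6480712890625), (205.3727264404297, 190.98519897460938), 4.397266864776611)
scene red patch 96 [ 0.54   -0.0325  0.0163] [ 0.5203 -0.0999  0.0017] [ 0.5675 -0.0199  0.0185] cone 210 [ 0.591  -0.0263  0.0146] [0.6452 0.0115 0.0399]
scene yel patch 85 [0.5367 0.0027 0.0162] [ 0.5155 -0.0083  0.0125] [0.5535 0.0147 0.0201] cone 104 [ 0.6033 -0.0204  0.0379] [0.64   0.0062 0.0596]
scene grn patch 61 [0.5339 0.0374 0.0168] [0.5169 0.028  0.0141] [0.5502 0.0491 0.0201] cone 68 [ 0.6126 -0.0172  0.051 ] [0.6368 0.0011 0.0687]
cone z 0.035 111 [ 0.5996 -0.025   0.0301] [0.6437 0.0174 0.0407]
cone z 0.05 110 [ 0.6012 -0.0209  0.044 ] [0.6434 0.0138 0.0559]
cone z 0.065 95 [ 0.6069 -0.0172  0.059 ] [0.6398 0.012  0.0709]
cone z 0.08 58 [ 0.6119 -0.0136  0.0742] [0.6338 0.0057 0.0855]
ptr top 68 [ 0.5139 -0.0572  0.0515] [ 0.504  -0.0684  0.0456] [ 0.5209 -0.0422  0.0551]
```

View pics/crop2.png

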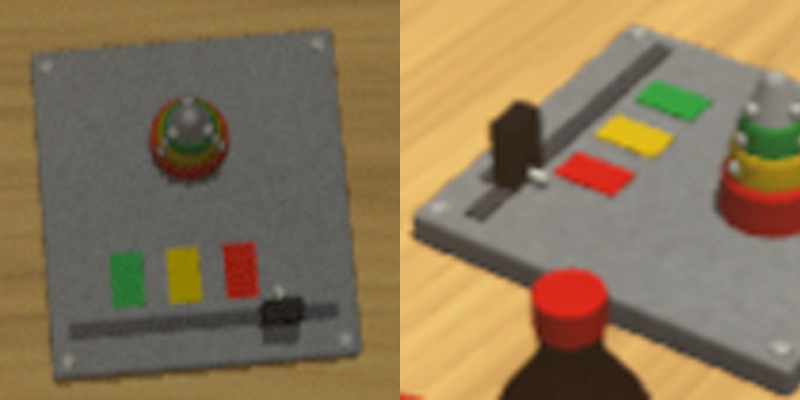

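```bash
python3 -m jog '{"offset":[[0,3,0],[0,3,0],[0,3,0],[0,3,0],[0,3,0]],"yaw":[10.7,10.7,10.7,10.7,10.7],"hand":[0,0,0,0,0]}' 30
python3 -m jog '{"offset":[[0,3,0],[0,3,0],[0,0,0]],"yaw":[10,4.2,0],"hand":[0,0,0]}'
```

```text
time: 1.32
position: [0.2857, 0.7069, 0.2052]
tcp_rot: [0.587, 0.81, -0.0, 0.0]
contact_force: [-0.6, 0.0, -0.0]
grip_width: 0.0938
time: 1.7
position: [0.3463, 0.7192, 0.2045]
tcp_rot: [0.682, 0.732, -0.0, 0.001]
contact_force: [-0.5, 0.8, -0.5]
grip_width: 0.0941
```

```bash
python3 -m jog '{"offset":[[-6,1,0],[-6,1,0],[-6,1,0],[-6,1,0],[-6,1,0]],"yaw":[0,0,0,0,0],"hand":[0,0,0,0,0]}'
python3 -m jog '{"offset":[[-6,1,0],[-6,1,0],[-6,1,0],[-6,1,0],[-6,1,0]],"yaw":[0,0,0,0,0],"hand":[0,0,0,0,0]}'
python3 -m jog '{"offset":[[-6,0,0],[-6,0,0],[-6,0,0],[-6,0,0],[-6,0,0]],"yaw":[0,0,0,0,0],"hand":[0,0,0,0,0]}'
```

```text
time: 2.33
position: [0.4153, 0.423, 0.2057]
tcp_rot: [0.68, 0.734, 0.0, -0.0]
contact_force: [0.4, -0.4, 0.1]
grip_width: 0.0944
time: 2.95
position: [0.4877, 0.1279, 0.2058]
tcp_rot: [0.68, 0.734, 0.001, -0.0]
contact_force: [1.2, -0.2, 0.5]
grip_width: 0.0941
time: 3.58
position: [0.5102, -0.171, 0.2058]
tcp_rot: [0.679, 0.734, 0.001, 0.0]
contact_force: [1.2, -0.2, -0.1]
grip_width: 0.0937
```

```bash
python3 -m jog '{"offset":[[-5.4,-0.1,0],[-5.4,-0.1,1],[-5.2,0,2],[0,0,5],[0,0,2]],"yaw":[0,0,0,0,0],"hand":[0,0,0,0,0]}'
python3 -m jog '{"offset":[[0,0,0],[0,0,0]],"yaw":[0,0],"hand":[0,0]}'
python3 - <<'E'
from h import *
p,d=eyes.grab_frame("scene");cv2.imwrite("pics/s1.png",p)
p2,d=eyes.grab_frame("top");cv2.imwrite("pics/t1.png",p2)
a=cv2.resize(p[225:365,60:260],None,fx=2,fy=2);b=cv2.resize(p2[160:300,350:550],None,fx=2,fy=2)
cv2.imwrite("pics/c1.png",cv2.hconcat([a,b]))
E
```

```text
time: 4.2
position: [0.5192, -0.3286, 0.1032]
tcp_rot: [0.68, 0.733, -0.0, -0.002]
contact_force: [0.1, 0.4, 0.0]
grip_width: 0.094
time: 4.45
position: [0.5212, -0.3295, 0.1073]
tcp_rot: [0.68, 0.733, 0.0, 0.001]
contact_force: [-0.3, -0.1, 0.5]
grip_width: 0.0938
```

View pics/c1.png

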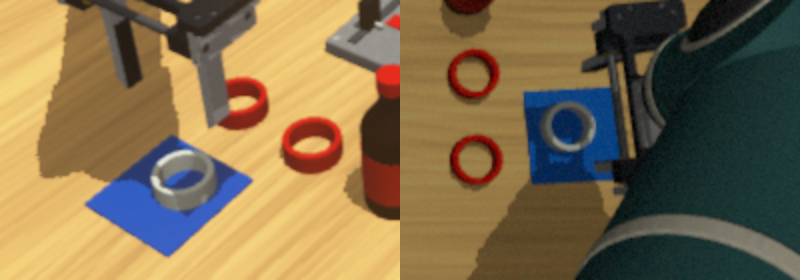

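The gripper straddles the white collar: scene crop centre (185,180), top crop (567,125). The red look-alikes are clear of the fingers. I descend with a small y correction.

```bash
python3 -m jog '{"offset":[[-0.45,-0.1,3],[0,0,3],[0,0,2],[0,0,1],[0,0,0]],"yaw":[0,0,0,0,0],"hand":[0,0,0,0,0]}'
```

```text
time: 5.18
position: [0.5196, -0.3344, 0.0156]
tcp_rot: [0.68, 0.733, -0.0, 0.0]
contact_force: [-0.4, -0.6, 0.2]
grip_width: 0.0941
```

```bash
python3 -m jog '{"offset":[[0,0,0.4],[0,0,0.3],[0,0,0]],"yaw":[0,0,0],"hand":[0,0,0]}'
```

```text
time: 5.55
position: [0.5195, -0.3343, 0.0086]
tcp_rot: [0.68, 0.733, 0.0, 0.0]
contact_force: [0.0, 0.2, -0.5]
grip_width: 0.0941
```

```bash
python3 -m jog '{"offset":[[0,0,0],[0,0,0],[0,0,0],[0,0,0]],"yaw":[0,0,0,0],"hand":[60,110,150,170]}' 35
python3 -m jog '{"offset":[[0,0,0],[0,0,0],[0,0,-1],[0,0,-3],[0,0,-4]],"yaw":[0,0,0,0,0],"hand":[170,170,170,170,170]}'
python3 -m jog '{"offset":[[0,0,-3],[0,0,-2],[0,0,0]],"yaw":[0,0,0],"hand":[170,170,170]}'
```

```text
time: 6.05
position: [0.5195, -0.3344, 0.0085]
tcp_rot: [0.68, 0.733, -0.0, 0.0]
contact_force: [0.5, 0.0, 0.2]
grip_width: 0.0576
time: 6.68
position: [0.519, -0.3342, 0.0894]
tcp_rot: [0.68, 0.733, -0.0, -0.0]
contact_force: [1.1, -0.3, -0.6]
grip_width: 0.0567
time: 7.05
position: [0.52, -0.3346, 0.1397]
tcp_rot: [0.68, 0.733, 0.0, 0.001]
contact_force: [-0.0, -0.2, -1.6]
grip_width: 0.0568
```

```bash
python3 -m jog '{"offset":[[4,0,0],[5,0,0],[5,0,0],[5,1,0],[5,3,0]],"yaw":[0,0,0,0,0],"hand":[170,170,170,170,170]}'
python3 -m jog '{"offset":[[5,4,0],[3.6,4.5,0],[0,0,0],[0,0,0]],"yaw":[0,0,0,0],"hand":[170,170,170,170]}'
python3 - <<'E'
from h import *
np.set_printoptions(precision=4,suppress=True)
s=status.observe();print(s["position"])
for n in("scene","top"):
    p,d=eyes.grab_frame(n);cv2.imwrite(f"pics/{n}2.png",p);np.save(n+"2.npy",d);P=cloud(n,d)
    g=(p.min(-1)>90)&(p.max(-1).astype(int)-p.min(-1)<50)&(P[...,2]>.125)&(P[...,2]<.165)&(abs(P[...,0]-.62)<.05)&(abs(P[...,1])<.06)
    print(n,g.sum(),P[g].min(0),P[g].max(0))
    for r in finder.mark_of("collar_a_mid",n)[:5]:
        print(n,r["confidence"],w(eyes.calibration(n),r["at"]))
    u,v=map(int,pix(n,s["position"]));print(u,v)
    c=p[max(0,v-80):v+80,u-100:u+100];cv2.imwrite(f"pics/{n}2c.png",cv2.resize(c,None,fx=2,fy=2))
E
```

```text
time: 7.68
position: [0.5406, -0.0905, 0.1377]
tcp_rot: [0.681, 0.733, -0.0, -0.001]
contact_force: [0.5, -0.0, -0.3]
grip_width: 0.0566
time: 8.18
position: [0.6182, -0.0018, 0.1373]
tcp_rot: [0.68, 0.733, -0.001, -0.0]
contact_force: [-0.1, -1.0, -0.8]
grip_width: 0.0566
[ 0.6182 -0.0018  0.1373]
scene 483 [ 0.578  -0.0325  0.1305] [0.6594 0.0238 0.1649]
scene 0.91 [ 0.5838 -0.23    0.0087]
scene 0.84 [ 0.483  -0.2273  0.0091]
scene 0.75 [ 0.6203 -0.0013  0.1412]
298 196Traceback (most recent call last):
  File "<stdin>", line 7, in <module>
    return umr_minimum(a, axis, None, out, keepdims, initial, where)
ValueError: zero-size array to reduction operation minimum which has no identity
```

```bash
python3 -c "
import cv2;a=cv2.imread('pics/scene2c.png');b=cv2.imread('pics/top2c.png');cv2.imwrite('pics/c2.png',cv2.hconcat([a,b]))"
```

```text
[ WARN:0@0.023] global loadsave.cpp:275 findDecoder imread_('pics/top2c.png'): can't open/read file: check file path/integrity
Traceback (most recent call last):
cv2.error: OpenCV(4.12.0) /io/opencv/modules/core/src/matrix_operations.cpp:64: error: (-215:Assertion failed) src[i].dims <= 2 && src[i].rows == src[0].rows && src[i].type() == src[0].type() in function 'hconcat'
```

```bash
python3 -c "
import cv2;a=cv2.imread('pics/scene2.png');cv2.imwrite('pics/c2.png',cv2.resize(a[140:280,210:390],None,fx=4,fy=4,interpolation=2))"
```

```text
(no output)
```

View pics/c2.png

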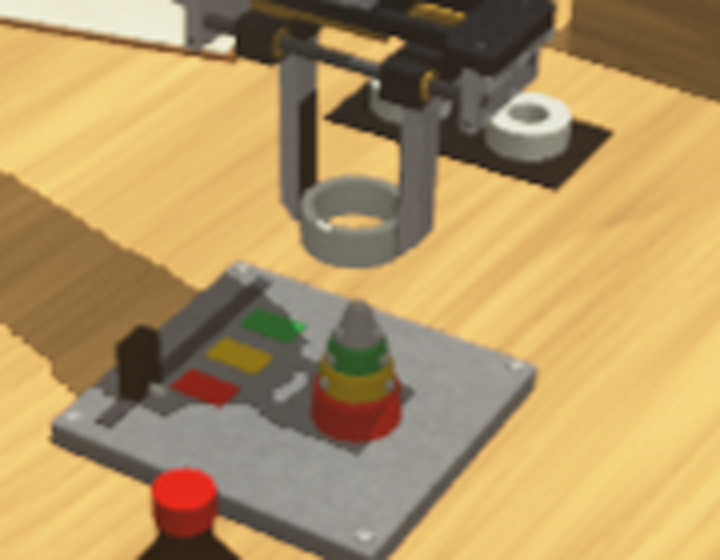

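The scene crop shows the held collar level at about (354,220), almost centred over the cone tip at (357,305). I nudge it 1.5 mm and lower it over the tip.

```bash
python3 -m jog '{"offset":[[0.15,0.16,1],[0,0,2],[0,0,2],[0,0,0.5],[0,0,0]],"yaw":[0,0,0,0,0],"hand":[170,170,170,170,170]}'
```

```text
time: 8.95
position: [0.6204, 0.0002, 0.083]
tcp_rot: [0.68, 0.733, -0.0, -0.0]
contact_force: [0.2, 0.8, -0.7]
grip_width: 0.057
```

```bash
python3 -m jog '{"offset":[[0,0,1],[0,0,1],[0,0,0.2],[0,0,0]],"yaw":[0,0,0,0],"hand":[170,170,170,170]}'
```

```text
time: 9.45
position: [0.6205, 0.0004, 0.0614]
tcp_rot: [0.68, 0.733, -0.0, -0.0]
contact_force: [-0.7, 0.4, -1.6]
grip_width: 0.0567
```

Now I go in small steps and watch the force.

```bash
python3 -m jog '{"offset":[[0,0,0.4],[0,0,0.3],[0,0,0]],"yaw":[0,0,0],"hand":[170,170,170]}'
```

```text
time: 9.82
position: [0.6204, 0.0005, 0.0542]
tcp_rot: [0.68, 0.733, -0.0, -0.0]
contact_force: [0.4, -0.1, -0.7]
grip_width: 0.0568
```

```bash
python3 -m jog '{"offset":[[0,0,0.2],[0,0,0]],"yaw":[0,0],"hand":[170,170]}'
```

```text
time: 10.07
position: [0.6205, 0.0004, 0.0524]
tcp_rot: [0.68, 0.733, -0.0, 0.0]
contact_force: [0.1, 0.4, -0.1]
grip_width: 0.0563
```

```bash
python3 -m jog '{"offset":[[0,0,0.1],[0,0,0]],"yaw":[0,0],"hand":[170,170]}'
```

```text
time: 10.32
position: [0.6206, 0.0005, 0.0515]
tcp_rot: [0.68, 0.733, 0.0, 0.0]
contact_force: [-0.8, 1.2, 1.0]
grip_width: 0.0566
```

```bash
python3 -m jog '{"offset":[[0,0,0.1],[0,0,0]],"yaw":[0,0],"hand":[170,170]}'
```

```text
time: 10.58
position: [0.6206, 0.0005, 0.0505]
tcp_rot: [0.68, 0.733, 0.0, 0.0]
contact_force: [-0.6, 1.0, 1.3]
grip_width: 0.0566
```

```bash
python3 -m jog '{"offset":[[0,0,0.1],[0,0,0]],"yaw":[0,0],"hand":[170,170]}'
```

```text
time: 10.82
position: [0.6204, 0.0005, 0.0493]
tcp_rot: [0.68, 0.733, -0.0, -0.0]
contact_force: [0.3, 0.4, -0.1]
grip_width: 0.0566
```

```bash
python3 -m jog '{"offset":[[0,0,0.1],[0,0,0]],"yaw":[0,0],"hand":[170,170]}'
```

```text
time: 11.08
position: [0.6205, 0.0004, 0.0483]
tcp_rot: [0.68, 0.733, -0.0, -0.0]
contact_force: [0.1, 1.1, -1.0]
grip_width: 0.0567
```

```bash
python3 -m jog '{"offset":[[0,0,0.1],[0,0,0]],"yaw":[0,0],"hand":[170,170]}'
```

```text
time: 11.32
position: [0.6205, 0.0005, 0.0473]
tcp_rot: [0.68, 0.733, -0.0, -0.0]
contact_force: [-0.7, 1.0, -0.7]
grip_width: 0.0566
```

```bash
python3 -m jog '{"offset":[[0,0,0.1],[0,0,0]],"yaw":[0,0],"hand":[170,170]}'
```

```text
time: 11.58
position: [0.6205, 0.0004, 0.0463]
tcp_rot: [0.68, 0.733, -0.0, 0.0]
contact_force: [-0.9, 0.7, -0.7]
grip_width: 0.057
```

```bash
python3 -m jog '{"offset":[[0,0,0.05],[0,0,0]],"yaw":[0,0],"hand":[170,170]}'
```

```text
time: 11.82
position: [0.6205, 0.0004, 0.0459]
tcp_rot: [0.68, 0.733, -0.0, 0.0]
contact_force: [-0.2, 1.9, -0.5]
grip_width: 0.0565
```

```bash
python3 -m jog '{"offset":[[0,0,0.05],[0,0,0]],"yaw":[0,0],"hand":[170,170]}'; python3 - <<'E'
from h import *
p,d=eyes.grab_frame("scene");cv2.imwrite("pics/s3.png",p);np.save("scene3.npy",d)
cv2.imwrite('pics/c3.png',cv2.resize(p[160:290,220:360],None,fx=4.5,fy=4.5,interpolation=2))
E
```

```text
time: 12.08
position: [0.6205, 0.0004, 0.0454]
tcp_rot: [0.68, 0.733, -0.0, 0.0]
contact_force: [-0.9, 0.9, 0.1]
grip_width: 0.0564
```

View pics/c3.png

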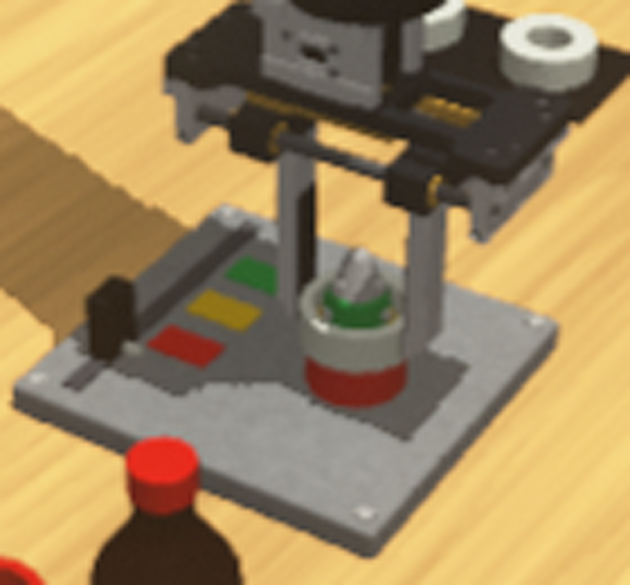

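The collar sits at the top of the red step (355,320 in the crop) and there is no axial load yet. I continue in half-millimetre steps.

```bash
python3 -m jog '{"offset":[[0,0,0.05],[0,0,0]],"yaw":[0,0],"hand":[170,170]}'
```

```text
time: 12.38
position: [0.6205, 0.0004, 0.045]
tcp_rot: [0.68, 0.733, -0.0, 0.0]
contact_force: [-1.2, 0.2, 0.7]
grip_width: 0.0567
```

```bash
python3 -m jog '{"offset":[[0,0,0.05],[0,0,0]],"yaw":[0,0],"hand":[170,170]}'
```

```text
time: 12.62
position: [0.6205, 0.0004, 0.0444]
tcp_rot: [0.68, 0.733, -0.0, 0.0]
contact_force: [-0.7, 1.1, -0.5]
grip_width: 0.0569
```

```bash
python3 -m jog '{"offset":[[0,0,0.05],[0,0,0]],"yaw":[0,0],"hand":[170,170]}'
```

```text
time: 12.88
position: [0.6205, 0.0004, 0.044]
tcp_rot: [0.68, 0.733, -0.0, 0.0]
contact_force: [-1.7, 0.1, 1.5]
grip_width: 0.0568
```

```bash
python3 -m jog '{"offset":[[0,0,0.05],[0,0,0]],"yaw":[0,0],"hand":[170,170]}'
```

```text
time: 13.12
position: [0.6206, 0.0004, 0.0437]
tcp_rot: [0.68, 0.733, 0.0, 0.0]
contact_force: [-2.3, 1.7, 6.7]
grip_width: 0.0569
```

```bash
python3 -m jog '{"offset":[[0,0,0.05],[0,0,0]],"yaw":[0,0],"hand":[170,170]}'
```

```text
time: 13.38
position: [0.6206, 0.0003, 0.0435]
tcp_rot: [0.68, 0.733, 0.0, 0.0]
contact_force: [-5.1, 1.9, 11.9]
grip_width: 0.0564
```

```bash
python3 -m jog '{"offset":[[0,0,0.05],[0,0,0]],"yaw":[0,0],"hand":[170,170]}'
```

```text
time: 13.62
position: [0.6207, 0.0004, 0.0434]
tcp_rot: [0.68, 0.733, 0.0, -0.0]
contact_force: [-7.5, 1.9, 18.0]
grip_width: 0.0571
```

Stiff contact at the height expected for the shoulder (lower rim about 38 mm), but with a side force of -7.5 N. I back off and ease sideways towards -x.

```bash
python3 -m jog '{"offset":[[0,0,-0.05],[0,-0.05,0],[0,0,0]],"yaw":[0,0,0],"hand":[170,170,170]}'
```

```text
time: 14.0
position: [0.6205, 0.0004, 0.0435]
tcp_rot: [0.68, 0.733, 0.0, 0.0]
contact_force: [-0.5, 1.0, 9.3]
grip_width: 0.057
```

```bash
python3 -m jog '{"offset":[[0,-0.05,0],[0,0,0]],"yaw":[0,0],"hand":[170,170]}'; python3 - <<'E'
from h import *
np.set_printoptions(precision=4,suppress=True)
p,d=eyes.grab_frame("scene");cv2.imwrite("pics/s4.png",p);np.save("scene4.npy",d)
s=status.observe();print(s["contact_force"],s["ft_torque"])
cv2.imwrite('pics/c4.png',cv2.resize(p[200:270,270:340],None,fx=8,fy=8,interpolation=2))
P=cloud("scene",d)
g=(p.min(-1)>90)&(p.max(-1).astype(int)-p.min(-1)<60)&(abs(P[...,0]-.62)<.035)&(abs(P[...,1])<.035)&(P[...,2]>.03)&(P[...,2]<.07)
print(g.sum(),np.percentile(P[g][:,2],[1,5,25,50,75,95,99]))
E
```

```text
time: 14.25
position: [0.6202, 0.0004, 0.0435]
tcp_rot: [0.68, 0.733, 0.001, 0.001]
contact_force: [0.2, 0.9, 6.1]
grip_width: 0.0567
[0.4088 2.0387 5.4657] [ 0.2101  0.0838 -0.052 ]
283 [0.0378 0.0412 0.048  0.0553 0.0594 0.0636 0.0688]
```

View pics/c4.png

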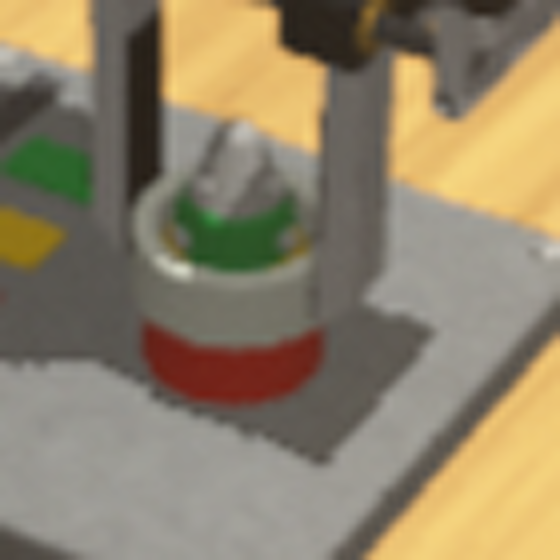

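The collar sits level around the top of the red step, and its top rim is near z = 0.061, as expected when home. I apply the steady 12 N.

```bash
python3 -m jog '{"offset":[[0,0,0.05],[0,0,0]],"yaw":[0,0],"hand":[170,170]}'
```

```text
time: 14.55
position: [0.6203, 0.0004, 0.0433]
tcp_rot: [0.68, 0.733, 0.001, 0.001]
contact_force: [-1.7, 1.0, 10.1]
grip_width: 0.057
```

```bash
python3 -m jog '{"offset":[[0,0,0.02],[0,0,0],[0,0,0],[0,0,0]],"yaw":[0,0,0,0],"hand":[170,170,170,170]}'
```

```text
time: 15.05
position: [0.6203, 0.0004, 0.0433]
tcp_rot: [0.68, 0.733, 0.001, 0.001]
contact_force: [-3.7, 1.4, 14.6]
grip_width: 0.0565
```

Stable stop at the shoulder under 10–15 N. I release, rise and check.

```bash
python3 -m jog '{"offset":[[0,0,0],[0,0,0],[0,0,0],[0,0,0]],"yaw":[0,0,0,0],"hand":[80,60,20,0]}'
python3 -m jog '{"offset":[[0,0,-2],[0,0,-5],[0,-6,-4],[0,-5,0],[0,0,0]],"yaw":[0,0,0,0,0],"hand":[0,0,0,0,0]}'
cat > chk.py <<'E'
from h import *
import sys
np.set_printoptions(precision=4,suppress=True)
t=sys.argv[1]
im=[]
for n in("scene","top"):
    p,d=eyes.grab_frame(n);cv2.imwrite(f"pics/{n}{t}.png",p);P=cloud(n,d)
    g=(p.min(-1)>70)&(p.max(-1).astype(int)-p.min(-1)<50)&(np.hypot(P[...,0]-.62,P[...,1])<.035)&(P[...,2]>.03)&(P[...,2]<.072)
    r=np.hypot(P[...,0]-.62,P[...,1])
    g&=(r>.02)
    q=P[g&(P[...,2]>.053)]
    if len(q)>10:
        A=np.c_[q[:,:2]-[.62,0],np.ones(len(q))]
        k=np.argsort(q[:,2]); print(n,g.sum(),"z pct",np.percentile(q[:,2],[5,25,50,75,95]),"plane",np.linalg.lstsq(A,q[:,2],rcond=None)[0], "circ",cv2.minEnclosingCircle(q[:,:2].astype(np.float32)))
    u,v=map(int,pix(n,[.58,0,.05])); s=60
    im.append(cv2.resize(p[v-s:v+s,u-s:u+s],(400,400),interpolation=2))
cv2.imwrite(f"pics/c{t}.png",cv2.hconcat(im))
print(status.observe()["contact_force"])
E
python3 chk.py 5
```

```text
time: 15.55
position: [0.6195, 0.0003, 0.0422]
tcp_rot: [0.68, 0.733, -0.0, 0.0]
contact_force: [-0.8, -0.7, -0.2]
grip_width: 0.0885
time: 16.18
position: [0.5155, -0.0073, 0.1485]
tcp_rot: [0.681, 0.733, 0.001, -0.001]
contact_force: [1.2, -0.2, 0.1]
grip_width: 0.0944
scene 337 z pct [0.054  0.0565 0.0582 0.0593 0.0609] plane [-0.0254  0.0244  0.0582] circ ((0.6212844848632812, -0.0010122536914423108), 0.02962648682296276)
[ 0.4476  0.3285 -0.5565]
```

View pics/c5.png

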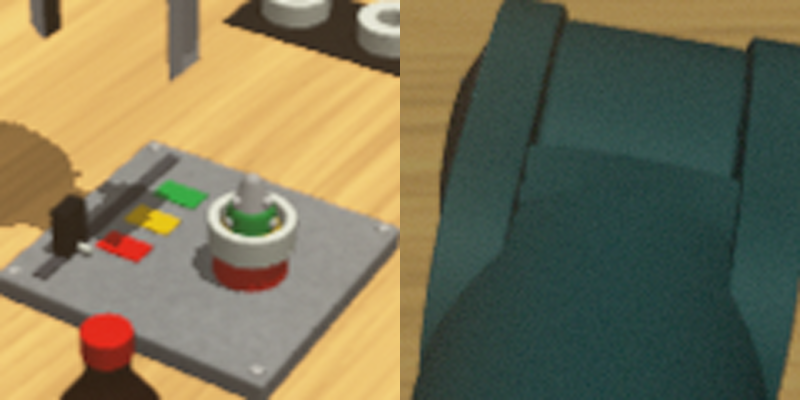

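The collar sits level on the red step at scene crop (250,235). Its rim top is at z≈0.059, and balls would hold it above 0.064, so it is home. Red is the colour. The pointer is at scene crop (70,225), with the red patch at (125,247), about 22 mm further along the track. I grip it.

```bash
python3 -m jog '{"offset":[[-2.4,-0.4,0],[-2.3,-0.35,3],[0,0,3],[0,0,1],[0,0,0]],"yaw":[0,0,0,0,0],"hand":[80,80,80,80,80]}' 10
python3 chk.py 6
```

```text
time: 16.9
position: [0.5143, -0.0547, 0.077]
tcp_rot: [0.68, 0.733, -0.0, -0.0]
contact_force: [-0.5, 0.1, 0.1]
grip_width: 0.0643
scene 336 z pct [0.054  0.056  0.0581 0.0593 0.0608] plane [-0.0234  0.0177  0.058 ] circ ((0.62083899974823, 0.00039638602174818516), 0.030481157824397087)
top 116 z pct [0.0571 0.0589 0.0602 0.0613 0.0625] plane [-0.0066 -0.0193  0.0604] circ ((0.6215680837631226, 0.005613456480205059), 0.02836223691701889)
[-0.1166 -0.2518  1.6532]
```

View pics/c6.png

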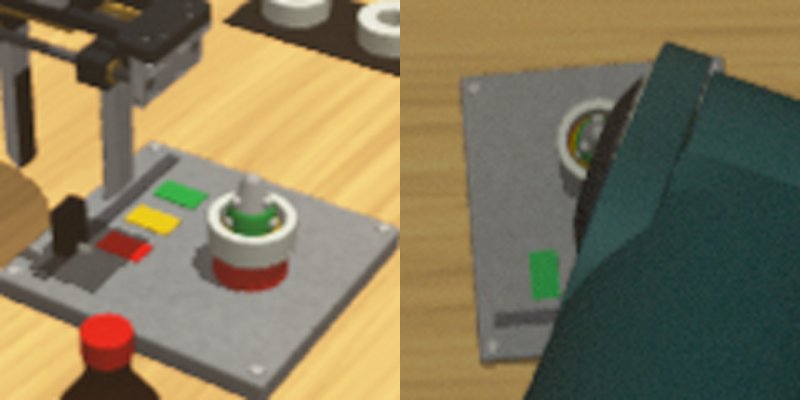

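Both cameras put the collar's top at home height (0.058 and 0.060). The fingers straddle the pointer, so I lower and close.

```bash
python3 -m jog '{"offset":[[0,-0.3,2],[0,0,1.5],[0,0,0.7],[0,0,0]],"yaw":[0,0,0,0],"hand":[80,80,80,80]}' 10
python3 -m jog '{"offset":[[0,0,0],[0,0,0],[0,0,0],[0,0,0],[0,0,0]],"yaw":[0,0,0,0,0],"hand":[150,200,240,240,240]}' 10
```

```text
time: 17.5
position: [0.5109, -0.0549, 0.0349]
tcp_rot: [0.68, 0.733, -0.0, -0.0]
contact_force: [-0.8, -0.8, -0.0]
grip_width: 0.0644
time: 18.12
position: [0.5109, -0.0549, 0.035]
tcp_rot: [0.68, 0.733, 0.0, 0.0]
contact_force: [-0.2, -0.2, 0.6]
grip_width: 0.018
```

```bash
python3 -m jog '{"offset":[[0,0,0],[0,0,0]],"yaw":[0,0],"hand":[240,240]}' 10
python3 -m jog '{"offset":[[0.5,0,0],[0.6,0,0],[0.6,0,0],[0.5,0,0],[0,0,0]],"yaw":[0,0,0,0,0],"hand":[240,240,240,240,240]}'
python3 chk.py 7
```

```text
time: 18.38
position: [0.5112, -0.0549, 0.035]
tcp_rot: [0.68, 0.733, 0.0, 0.0]
contact_force: [2.9, 1.0, -2.4]
grip_width: 0.0137
time: 19.0
position: [0.5095, -0.0322, 0.035]
tcp_rot: [0.68, 0.733, 0.0, 0.0]
contact_force: [6.0, 2.5, -2.1]
grip_width: 0.0139
scene 338 z pct [0.0536 0.0563 0.0581 0.059  0.0604] plane [-0.0204  0.0311  0.0579] circ ((0.6216127276420593, 0.001211910741403699), 0.030702581629157066)
top 47 z pct [0.058  0.0589 0.06   0.0615 0.0627] plane [-0.0257 -0.0243  0.061 ] circ ((0.6328606009483337, 0.01684788055717945), 0.01952538825571537)
[ 4.8821  2.4033 -1.7529]
```

View pics/c7.png

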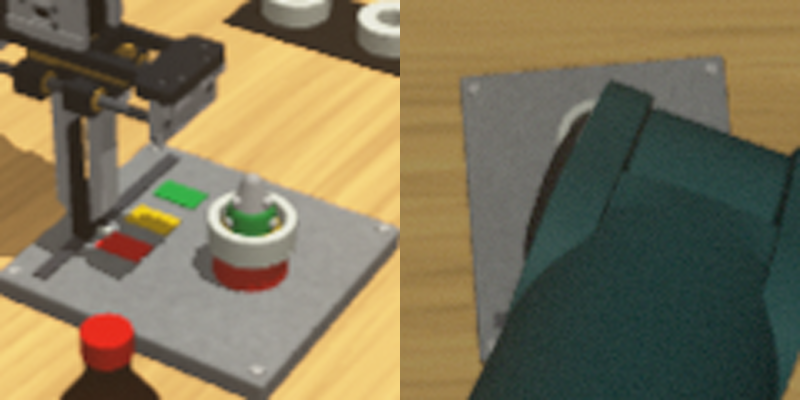

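The pointer moved 22.7 mm and now stands beside the red patch (scene crop 95,232). I release and retreat clear of the views, then measure.

```bash
python3 -m jog '{"offset":[[0,0,0],[0,0,0],[0,0,0],[0,0,0]],"yaw":[0,0,0,0],"hand":[200,120,80,80]}'
python3 -m jog '{"offset":[[0,0,-1],[0,0,-3],[0,0,-5],[0,0,-5],[4,0,-3]],"yaw":[0,0,0,0,0],"hand":[80,80,80,80,80]}'
python3 -m jog '{"offset":[[6,0,0],[6,0,0],[6,0,0],[6,0,0],[6,0,0]],"yaw":[0,0,0,0,0],"hand":[80,80,80,80,80]}'
python3 -m jog '{"offset":[[6,0,0],[0,0,0]],"yaw":[0,0],"hand":[80,80]}'
python3 chk.py 8
python3 - <<'E'
from h import *
np.set_printoptions(precision=4,suppress=True)
th=np.radians(4.3);gx=np.array([np.cos(th),np.sin(th)]);gy=np.array([-gx[1],gx[0]])
for n in("top","scene"):
    p,d=eyes.grab_frame(n);P=cloud(n,d);h=cv2.cvtColor(p,cv2.COLOR_BGR2HSV);hh=h[...,0].astype(int);hh=np.where(hh>150,hh-180,hh)
    L=P[...,:2]-[.62,0];lx=L@gx;ly=L@gy;Z=P[...,2]
    for nm,lo,hi in(("red",-8,8),("yel",22,34),("grn",45,80)):
        m=(abs(lx+.082)<.02)&(abs(ly)<.08)&(hh>=lo)&(hh<=hi)&(h[...,1]>120)&(h[...,2]>50)&(Z<.03)
        print(n,nm,m.sum(),np.median(ly[m]),ly[m].min(),ly[m].max())
    m=(abs(lx+.112)<.018)&(abs(ly)<.08)&(Z>.042)&(Z<.07)&(d>0)
    print(n,"ptr",m.sum(),np.median(ly[m]),ly[m].min(),ly[m].max(),np.median(lx[m]))
    for r in finder.mark_of("pointer_mid",n)[:2]:
        X=w(eyes.calibration(n),r["at"]);print(r["confidence"],X,(X[:2]-[.62,0])@gy)
E
```

```text
time: 19.6
position: [0.5091, -0.033, 0.0349]
tcp_rot: [0.68, 0.733, -0.0, -0.0]
contact_force: [-0.5, 0.2, 0.2]
grip_width: 0.0469
time: 20.23
position: [0.5068, 0.005, 0.208]
tcp_rot: [0.682, 0.731, 0.001, 0.001]
contact_force: [0.0, 1.0, -0.2]
grip_width: 0.0647
time: 20.85
position: [0.4835, 0.3079, 0.2058]
tcp_rot: [0.68, 0.733, 0.0, 0.0]
contact_force: [0.9, -0.4, 0.3]
grip_width: 0.0646
time: 21.1
position: [0.4777, 0.3704, 0.2048]
tcp_rot: [0.678, 0.735, -0.0, -0.0]
contact_force: [-0.3, -0.9, -0.4]
grip_width: 0.0643
scene 332 z pct [0.054  0.0565 0.0581 0.0593 0.0609] plane [-0.0171  0.029   0.0581] circ ((0.6210530400276184, -0.0006466996273957193), 0.029850846156477928)
top 219 z pct [0.0571 0.0592 0.0602 0.0612 0.0626] plane [-0.0005  0.0002  0.0601] circ ((0.6202738881111145, 0.0012562890769913793), 0.028803884983062744)
[-0.019 -0.191  0.217]
top red 117 -0.023495875532372437 -0.033418616988051035 -0.01346697094467543
top yel 124 0.012260618499489926 0.0018258708828357596 0.021803783749454977
top grn 103 0.04666995336213304 0.037843462500766624 0.05564068960021775
top ptr 71 -0.022738144306242863 -0.03390620761872323 -0.010874009793962663 -0.11287084905497759
0.43 [ 0.5081 -0.0307  0.0398] -0.022213565159654523
scene red 89 -0.025741878846668297 -0.0374216034580148 -0.01302985038777432
scene yel 85 0.009479135725142893 -0.000912932065109691 0.02151304253635285
scene grn 62 0.0434990701067927 0.03537189107406504 0.05685526720919634
scene ptr 78 -0.027022759545207546 -0.03744654492224251 -0.011320210583315053 -0.10944338909660137
0.61 [ 0.5096 -0.0356  0.0373] -0.027239099190385713
```

View pics/c8.png

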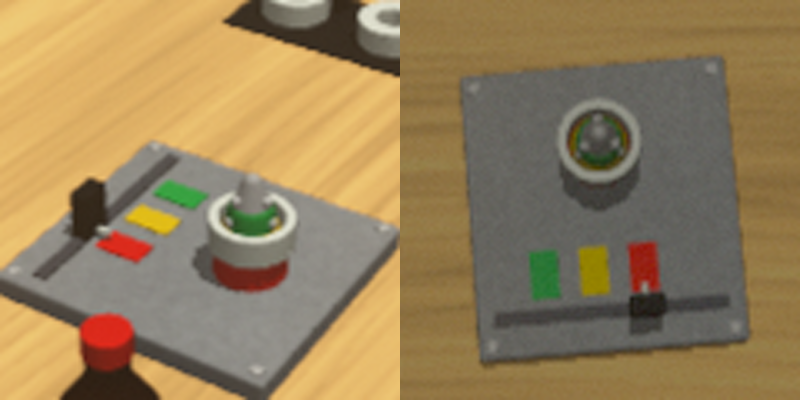

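The pointer is centred on the red patch within about 1 mm: top crop (647,305) against the red patch at (645,268). The collar is level and home (tilt about 0, top at 0.060). I hand in.

```bash
python3 -c "
from station import robot;print(robot.finish_job())"
```

```text
the job is handed in; nothing more can be done
None
```

The collar from the blue mat (44 mm bore) is home on the cone's red step, the black pointer is on the red patch, and the job is handed in at about 21 s.

- **Collar:** I never felt a distinct click from the spring balls. I judge it home from the firm stop at the red-shoulder height and from its final position. Its top is at z = 0.060 in the top view (0.0606 expected) and 0.058–0.059 in the scene view. The top view shows it level; the scene fit gave a 1–2° slope, which I put down to side-wall points in the fit.
- **Push:** The steady push read 10–15 N. On first contact it briefly reached 18 N down with 7.5 N sideways, so I backed off, recentred and pressed again. That is above the 12 N asked but below the 20 N caution.
- **Pointer:** It moved 22.7 mm. Both cameras put its middle within about 1.5 mm of the red patch's centre.
- **Other things:** I did not touch the spare collars, the bottle or the red look-alikes, and the arm is clear of everything.

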